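# Widen the condiment rack and put the salt away

### The arm

A 6-joint arm with a two-finger parallel gripper is mounted at the origin on a cart in front of the work surface, level with it; the furniture and walls round the work are solid. World frame = base frame: x ahead of the robot, y to its left, z up, the work surface at z = 0. Lengths are in m, angles in degrees, forces in N, time in s.
With the tool pointing down it reaches from about 0.35 to 0.875 m from the base axis. Payload 4.2 kg.
Tool frame: the origin (TCP) lies on the centre line of the jaws, within the pads' length; the fingertips stand 19 mm ahead of it and the grasp point (between the pads) is the TCP; z points along the fingers, y is the line along which they close (so a half turn about z gives the same grasp; the last joint's range is limited). The gripper opens to 87 mm and grips with 3 to 60 N. Pads are 19 mm wide; open, the fingers measure 117 mm over their backs; the gripper's body (75 mm by 190 mm) begins 51 mm behind the grasp point.
Start: joints at [91.536, 22.042, 0.453, 0, -68.411, -14.817], TCP at [0.144, 0.608, 0.242] pointing down, gripper open.
Joint ranges: [-179.83, 179.83], [-69.29, 118.12], [-61.27, 80.66], [-181.25, 117.63], [-171.15, -9.14], [-177.46, 177.46]. Speed limits (degrees/s): [159.86, 159.86, 180, 180, 180, 180].

### API

Orientations are given as a 3x3 rotation matrix whose columns are the frame's x, y, z axes.
In Python, from station import sense, capture, finish_job, search_frame, masks_of gives the robot as it stands.
- The arm moves only by the tool drive_tool, never from a script. Its argument "rows" is a list of rows, each a list of 7 numbers: the opening in per cent of the stroke, from 0 (shut) to 100 (fully open), then the shift along the world's x, y, z in mm, then the turn, a rotation vector about the world's x, y, z in rad. In form: [[fingers, dx, dy, dz, wx, wy, wz], ...]. A call has 1 to 5 rows; each row shifts and turns the commanded pose from where the row before left it; what a row does not reach is not made up. A row lasts 1/12 s, in which the tool goes at most 41.7 mm and 7.16 degrees, less where a joint would pass 70% of its speed; a pose out of reach is approached as far as the arm can. A call is refused whole if a number of a shift passes 41.7 or a number of a turn 0.125, either way. A call with a gripper value outside its range is refused whole. The fingers move at their own pace and stop on an object; the grip force is fixed at half the most. Time passes only in rows, so rows that do not move let the fingers close. It gives the time, the measured TCP pose, the force, the opening and the grip force at its end, in the units of the state.
- sense(): the state, without advancing time (a new reading comes with each control period).
- capture(name): name is "side" or "top" or "wrist"; returns a dict with "frame" (400x640x3 uint8, red, green, blue), "z_map" (400x640 float32, m along the optical axis (not along the pixel's ray), 0 where there is no reading), "fx", "fy", "cx", "cy" (pixels), "R" (3x3) and "t" (3): a world point X has camera coordinates R X + t; the wrist camera has in their place "T_tool_cam" (4x4, takes a point from camera to tool coordinates, whose origin is the TCP and whose axes are the flange's). Camera axes: x right, y down, z forward; pixel columns grow to the right and rows downward; lengths in m; the calibration is good to about 2 mm. The wrist camera is an equidistant fisheye: a pixel r from the principal point sees the ray r / f radians off the axis. A picture is of the moment at which its call begins: read the wrist's pose just before it.
- finish_job(): hands the job in; it is judged then, once.
Trained networks look in a picture, given as the dict that the camera call returned (one of the last four; its "shot" number tells which), for a name from the list of things; names that differ only in an ending like _2 or _b are one class to them, and where a whole thing is asked for, a point or a joint stands for the part that bears it (a point fixed in the world has none). Each returns a list of dicts, best first, with "p" (0 to 1); they miss things now and then, are a little off and sometimes report something else, mostly with a low value. They report only what shows in the picture. A call takes as long as a camera call.
- search_frame(label, picture): "xy" ([column, row] in pixels, amid what is visible of it).
- masks_of(label, picture): "region" (400x640 bool, what is visible of it) and "xy" ([column, row] in pixels, amid what is visible of it).
The state is a dict: "time_s": time; "joints": joint angles; "joint_velocities": joint speeds; "effort": joint torques, N m; "tcp_pos": TCP position; "ee_rot": TCP orientation; "wrist_force": force on the tool from outside, world axes, zero at the start; "moment": the same for the moment, N m; "gripper_width": opening from 0.0 (shut) to 1.0 (fully open); "gripper_force": force on a finger pad.
Only numpy, scipy, OpenCV 4.12 (cv2) and the standard library are available. Lean on these libraries where they do the work, as an engineer would, in place of code of your own. Each camera call takes 0.05 s, during which the arm holds its last target. There are 200 camera calls.

### The job

Widen the narrow bay of the condiment rack: press the rack's spring button flush, slide the sleeve away from the bay until the button pops out in the second hole, and do not strain the button by forcing the sleeve when it is locked. Then stand the salt shaker upright on the floor of the widened bay and let go, leaving the other things where they are.

Things in the scene. Friction and masses are not known exactly. Their poses are not given: they have to be found in the camera images.
- rack: Condiment rack fixed to the range top, turned by up to 0.25 rad: dark base plate 96 (x) x 252 (y) x 8 mm, y from -117 to +135 mm. Origin on the range top; y along the rack, z up. A fixed square inner bar runs along y at x = 0, z = 60 mm; an outer sleeve slides on it. The bay is at the +y end, its floor the base plate (z = 8 mm), from the fence on the sleeve's end to the end wall.
- bay (a point): Middle of the widened bay's floor: rack frame (0, 84, 8) mm, axes as the rack's. The end wall's inner face (rack y = +125 mm) is 41 mm to its +y side and 76 mm high above the range top; a wire rail 25 mm high runs along each side at x = +-37 mm.
- pedestal (a point): Top of the pedestal that holds the inner bar: rack frame (0, -108, 80) mm; the pedestal is 44 mm wide in x, 14 mm in y. Axes as the rack's.
- sleeve (a joint): Sleeve's travel in m along the rack's -y (away from the bay): 0 at the start, locked by the button, bay 22 mm wide; stop at 0.074. Slides with 2 to 5 N. The button pops into the second hole at a travel between 0.046 and 0.070 that differs each time and is to be felt: the sleeve stops dead there (1 mm play). Forcing the locked sleeve against the button with over 18 N damages it.
- sleeve_hole (a point): Centre of the sleeve's first hole (14 mm square) on its -x face, 15 mm from its axis, z = 60 mm; moves with the sleeve; axes as the rack's. The sleeve is a 30 x 30 mm square tube, free to be pinched across x from above at this hole; it ends 17 mm to the -y side. The second hole is 46 to 70 mm to the +y side, in a hand-set steel saddle clip 43 mm long, 2 mm proud of the sleeve.
- fence (a point): On the sleeve's axis, in the fence's face toward the bay, 102 mm to the +y side of the first hole; moves with the sleeve; axes as the rack's. The fence is 62 mm wide and reaches from z = 12 to 76 mm.
- button_pin (a joint): Press of the spring button in m: 0 out, 0.005 flush with the sleeve's face, 0.007 when under its wall, 0.010 at most. 4 N starts it, 7 N brings it flush. Pinching the sleeve across x at the hole, one pad over the button, presses it flush; its round end then slips under the hole's edge as the sleeve is moved with the same pinch. It springs out by itself when a hole comes over it.
- pin_tip (a point): Tip of the button, a round-ended steel pin 12 mm in diameter on the rack's -x side: when out 20 mm from the sleeve's axis (5 mm proud of the sleeve), at rack y = +1 mm, z = 60 mm. It sits in the fixed inner bar and does not travel with the sleeve.
- salt_shaker: Salt shaker: pale grey cylinder with a rounded, pierced dome top, 44 mm in diameter up to 74 mm, 90 mm tall in all, about 0.1 kg; the shortest of the three small jars. Origin at the centre of its underside, z up its axis. Grip it from above round the body.
- spice_a: Bystander: slim glass spice jar with a flat-topped cap, 41 mm in diameter, 105 mm tall; origin at the centre of its underside.
- spice_b: Bystander: glass spice jar with a flat-topped dark cap, 44 mm in diameter, 96 mm tall; origin at the centre of its underside.
- garlic: Bystander: garlic bulb, about 50 mm; origin at its underside.
- mandarin: Bystander: mandarin, 55 mm wide, 48 mm tall; origin at its underside.
- tin_b: Bystander: low tin, 75 mm in diameter, 58 mm tall; origin at the centre of its underside.

How it is judged (in metres and radians):
On the way, in this order (a step that is already met when the one before it is completed fails the run):
1. the spring button is pressed flush while the sleeve is still at its first hole (value of joint button_pin above 0.0045 m and value of joint sleeve below 0.012 m), for 0.02 s.
2. the sleeve has been slid along until the button has popped out in the second hole (value of joint sleeve between 0.042 and 0.0735 m and value of joint button_pin below 0.0015 m), for 0.2 s.
At the end, for the whole second after the job is handed in: The sleeve is locked at the second hole (travel 42 to 73.5 mm, button out to within 1.5 mm) and the salt shaker stands at rest, upright within 0.12 rad, on the bay's floor, between the fence and the end wall and between the wire rails (all of step 2 and x of salt_shaker in the frame of rack between -0.018 and 0.018 m and y of salt_shaker in the frame of rack between 0.052 and 0.106 m and z of salt_shaker in the frame of rack between 0.004 and 0.012 m and angle between salt_shaker's own z axis and vertical below 0.12 rad and linear speed of salt_shaker below 0.02 m/s); the robot touches nothing.
It fails at once if the sleeve is forced against the button with more than 18 N (contact force between button_pin and sleeve above 18 N).
It fails at once if another thing is moved by more than 30 mm (distance of any of spice_a, spice_b, garlic, mandarin, tin_b from where it was at the start of the episode above 0.03 m).
It fails at once if the salt shaker is tipped over (angle between salt_shaker's own z axis and vertical above 0.8 rad).
It also fails if it takes over 64 s, if anything falls off the work surface, if the arm or the gripper's body presses on something with over 40 N, if the wrist force passes 120 N, or if a joint passes its speed limit or range.

## Working session

There is one attempt and no reset: what is moved stays moved. The work goes in short steps, Python scripts to look and compute and a tool call to move; the robot and the scene stay as the last step left them, time stands still between calls to the robot, and variables do not carry over. Pictures are saved under pics/ and viewed, at most 10 in all, crops included, and the job is handed in when it is done.

Besides the shell and the picture viewer there is one more tool, called in YAML: its name, and indented under it one key for each argument. drive_tool: Moves the arm, as the interface text tells. Its arguments: {"type":"object","properties":{"rows":{"type":"array"}},"required":["rows"]}

```bash
mkdir -p pics
cat > h.py <<'E'
import numpy as np,cv2
from station import sense,capture,finish_job,search_frame,masks_of
def pts(c,m=None):
    z=c["z_map"]; v,u=np.nonzero((z>0)&(m if m is not None else True)); d=z[v,u]
    P=np.stack([(u-c["cx"])/c["fx"]*d,(v-c["cy"])/c["fy"]*d,d],1)
    return (P-c["t"])@np.asarray(c["R"])
def save(c,n): cv2.imwrite("pics/"+n+".png",c["frame"][:,:,::-1])
E
python3 - <<'E'
from h import *
np.set_printoptions(precision=4,suppress=True)
for n in("side","top"):
    c=capture(n); save(c,n+"0"); print(n,"cam at",-np.asarray(c["R"]).T@c["t"])
    for l in("salt_shaker","spice_a","garlic","mandarin","tin_b","rack","sleeve","fence","pin_tip"):
        for r in masks_of(l,c)[:3]:
            P=pts(c,r["region"])
            if len(P): print(l,round(r["p"],2),np.round(r["xy"]),len(P),np.median(P,0),P.min(0),P.max(0))
s=sense();print(s["tcp_pos"],s["ee_rot"],s["time_s"])
E
```

```text
side cam at [ 0.5025 -0.7888  0.5381]
salt_shaker 0.7 [283. 291.] 1304 [ 0.5025 -0.2486  0.0482] [ 0.4791 -0.2579 -0.0036] [ 0.5255 -0.1143  0.0903]
salt_shaker 0.31 [340. 171.] 733 [0.6384 0.1075 0.0733] [0.6177 0.0167 0.0063] [0.6788 0.1665 0.0809]
spice_a 0.9 [366. 276.] 1673 [ 0.6281 -0.2432  0.0619] [ 0.6089 -0.2509 -0.0022] [ 0.6849 -0.0806  0.0975]
spice_a 0.57 [257. 222.] 1302 [ 0.468  -0.0739  0.0625] [ 0.3069 -0.0813 -0.9363] [0.4888 1.7114 0.1063]
garlic 0.71 [264. 180.] 254 [0.4778 0.1465 0.0291] [ 0.4545  0.0897 -0.0062] [0.5016 0.2518 0.0459]
garlic 0.69 [260. 223.] 1271 [ 0.468  -0.074   0.0631] [ 0.4359 -0.0813 -0.0058] [0.4888 0.0798 0.1063]
mandarin 0.88 [274. 191.] 282 [0.4905 0.069  0.0404] [0.4624 0.0541 0.007 ] [0.5061 0.1363 0.0477]
tin_b 0.62 [430. 265.] 2141 [ 0.7452 -0.2144  0.051 ] [ 0.7143 -0.2345 -0.0009] [ 0.7966 -0.1224  0.059 ]
rack 0.93 [345. 202.] 3955 [0.6293 0.02   0.0239] [ 0.5782 -0.2104 -0.4724] [0.8468 1.2872 0.0964]
rack 0.73 [428. 268.] 2143 [ 0.7453 -0.2147  0.051 ] [ 0.7143 -0.2345 -0.0012] [ 0.7882 -0.1569  0.059 ]
rack 0.23 [265. 181.] 23
[... 1144 characters left out ...]
. 190.] 4931 [0.628  0.0464 0.0105] [ 0.576  -0.0844 -0.0054] [0.6993 0.1837 0.0851]
sleeve 0.76 [271. 183.] 926 [0.6385 0.0909 0.0752] [0.6156 0.023  0.0041] [0.6772 0.1516 0.0851]
fence 0.79 [271. 187.] 1015 [0.6378 0.0899 0.075 ] [0.6154 0.0211 0.0027] [0.681  0.152  0.0851]
fence 0.72 [402. 141.] 1069 [ 0.7454 -0.1903  0.0545] [ 0.7128 -0.2295  0.0007] [ 0.7865 -0.1546  0.0628]
fence 0.18 [337. 264.] 308 [ 0.4675 -0.0559  0.105 ] [ 0.4474 -0.0744 -0.0026] [ 0.4888 -0.036   0.1126]
pin_tip 0.33 [292. 190.] 4741 [0.628  0.0467 0.0109] [ 0.5775 -0.0817 -0.0054] [0.6961 0.1805 0.0851]
[0.1435 0.6083 0.2416] [[ 0.9733 -0.2297 -0.    ]
 [-0.2297 -0.9733  0.    ]
 [-0.     -0.     -1.    ]] 1.0
```

Run:
```python
from h import *
np.set_printoptions(precision=4,suppress=True)
c=capture("top"); im=c["frame"][:,:,::-1]
cv2.imwrite("pics/t1.png",cv2.resize(im[110:290,210:460],None,fx=3.2,fy=3.2,interpolation=cv2.INTER_CUBIC)[:600,:800])
P=pts(c); 
r=masks_of("rack",c)[0]; Q=pts(c,r["region"])
def rect(lo,hi):
    q=Q[(Q[:,2]>lo)&(Q[:,2]<hi)]; R=cv2.minAreaRect((q[:,:2]*1000).astype(np.float32)); print(lo,hi,len(q),R); return R
rect(.004,.014); rect(.068,.09); rect(.06,.09)
q=Q[(Q[:,2]>.06)]
for y in np.arange(-.09,.19,.01):
    s=q[abs(q[:,1]-y)<.005]
    if len(s): print(round(y,2),len(s),s[:,0].min(),s[:,0].max(),np.median(s[:,2]),s[:,2].max())
c=capture("side"); im=c["frame"][:,:,::-1]
cv2.imwrite("pics/s1.png",cv2.resize(im[140:320,230:480],None,fx=3.2,fy=3.2,interpolation=cv2.INTER_CUBIC)[:600,:800])
```

```text
0.004 0.014 2485 ((636.8309936523438, 45.818145751953125), (250.1024627685547, 96.20924377441406), 83.89275360107422)
0.068 0.09 1540 ((634.59423828125, 45.21333312988281), (244.7371826171875, 72.28089904785156), 83.73892974853516)
0.06 0.09 1646 ((635.095947265625, 45.15827941894531), (244.7371826171875, 73.92733764648438), 83.73892974853516)
-0.08 11 0.6238101462472053 0.6440655516693227 0.07881060819942534 0.0814867109269907
-0.07 102 0.6023350257218907 0.6446089442177125 0.07935579998330881 0.08535514098442529
-0.06 67 0.6030054215818246 0.6373968781479257 0.07254106732628407 0.08426801402103448
-0.05 50 0.6143483386854139 0.6387653843893475 0.07041439132766264 0.0752513298669472
-0.04 56 0.6151104506968126 0.6390972358720425 0.07130176672807234 0.07588620001697506
-0.03 59 0.6163794896582745 0.6408075876427282 0.0718690182606529 0.07616922554092613
-0.02 56 0.6171822113394021 0.6410211645828886 0.0722303845455319 0.07509155173226169
-0.01 50 0.6182933315017795 0.6428967092122922 0.07138589886062002 0.07525002223805335
-0.0 59 0.6189030571121948 0.6425672182027036 0.0717954378301
[... 685 characters left out ...]
9 0.07888078460834512
0.09 75 0.6248853500975446 0.6581482211180204 0.0754564906584962 0.0802217433291808
0.1 79 0.6249924684377044 0.659478282328875 0.07687277124794457 0.08397118087083952
0.11 82 0.6260192887544318 0.660079463130072 0.07705338944766385 0.08491004112297013
0.12 78 0.626968854430894 0.6623327988777867 0.07641108190399148 0.08130469254780708
0.13 89 0.6283954064471177 0.6762293875535149 0.07561396650381759 0.08044842029084301
0.14 62 0.615549987409827 0.6724385968223854 0.075131767756547 0.07960782945359716
0.16 85 0.6156528814032857 0.6846440859560667 0.07316537660816518 0.08258659715164578
0.17 34 0.6112305281021999 0.6526081313643897 0.07509671424522985 0.08393870311285284
```

View pics/t1.png

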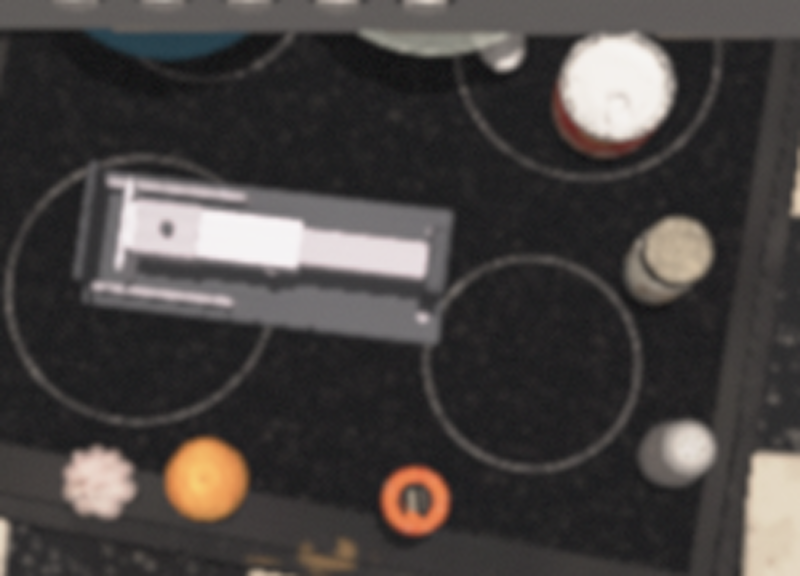

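View pics/s1.png

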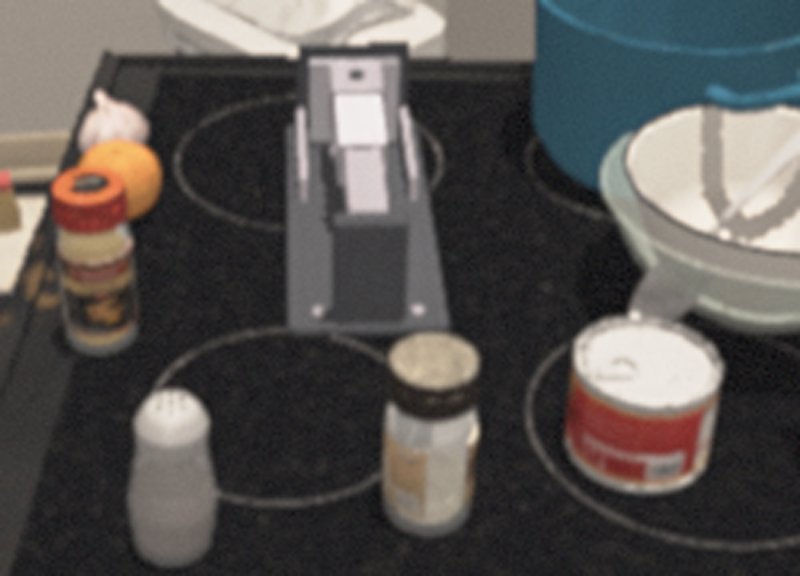

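Rack: yaw about −6.2°, origin about (0.636, 0.037). The top view shows the fence at left (px 125,240), sleeve end at px 302, and pin nub near px (270,270). The side view shows the shaker at lower left, px (172,480). Moving above the sleeve hole.

drive_tool:
  rows:
    - [100, 25, -28.5, 0, 0, 0, -0.12]
    - [100, 25, -28.5, 0, 0, 0, -0.12]
    - [100, 25, -28.5, 0, 0, 0, -0.12]
    - [100, 25, -28.5, 0, 0, 0, -0.12]
    - [100, 25, -28.5, 0, 0, 0, -0.12]

```text
time_s: 1.57
tcp_pos: [0.2694, 0.4643, 0.2417]
ee_rot: [[0.67, -0.743, 0.0], [-0.743, -0.67, 0.0], [-0.0, -0.0, -1.0]]
wrist_force: [0.7, 0.5, -0.3]
gripper_width: 1.0
gripper_force: 0.0
```

drive_tool:
  rows:
    - [100, 25, -28.5, 0, 0, 0, -0.12]
    - [100, 25, -28.5, 0, 0, 0, -0.12]
    - [100, 25, -28.5, 0, 0, 0, -0.12]
    - [100, 25, -28.5, 0, 0, 0, -0.12]
    - [100, 25, -28.5, 0, 0, 0, -0.12]

```text
time_s: 1.98
tcp_pos: [0.3944, 0.3217, 0.242]
ee_rot: [[0.133, -0.991, 0.001], [-0.991, -0.133, 0.001], [-0.001, -0.001, -1.0]]
wrist_force: [0.3, 0.1, -0.3]
gripper_width: 0.998
gripper_force: 0.0
```

drive_tool:
  rows:
    - [100, 25, -28.5, 0, 0, 0, -0.12]
    - [100, 25, -28.5, 0, 0, 0, -0.12]
    - [100, 25, -28.5, 0, 0, 0, 0]
    - [100, 25, -28.5, 0, 0, 0, 0]
    - [100, 25, -28.5, 0, 0, 0, 0]

```text
time_s: 2.4
tcp_pos: [0.5196, 0.1792, 0.2419]
ee_rot: [[-0.101, -0.995, 0.001], [-0.995, 0.101, 0.0], [-0.0, -0.001, -1.0]]
wrist_force: [0.7, 0.1, 0.2]
gripper_width: 0.999
gripper_force: 0.0
```

drive_tool:
  rows:
    - [100, 25, -28.5, -8, 0, 0, 0]
    - [100, 25, -28.5, -8, 0, 0, 0]
    - [100, 25, -28.5, -8, 0, 0, 0]
    - [100, 25, -28.5, -8, 0, 0, 0]
    - [100, 17, -28.5, -8, 0, 0, 0]

```text
time_s: 2.82
tcp_pos: [0.6374, 0.0366, 0.2009]
ee_rot: [[-0.101, -0.995, 0.001], [-0.995, 0.101, -0.0], [0.0, -0.001, -1.0]]
wrist_force: [0.2, 0.6, 0.3]
gripper_width: 1.006
gripper_force: 0.0
```

drive_tool:
  rows:
    - [100, 0, 0, 0, 0, 0, 0]
    - [100, 0, 0, 0, 0, 0, 0]
    - [100, 0, 0, 0, 0, 0, 0]

```text
time_s: 3.07
tcp_pos: [0.6355, 0.0381, 0.2014]
ee_rot: [[-0.101, -0.995, -0.0], [-0.995, 0.101, -0.0], [0.0, 0.0, -1.0]]
wrist_force: [0.3, -0.3, -0.4]
gripper_width: 0.998
gripper_force: 0.0
```

```bash
cat >> h.py <<'E'
def wpts(c,s,m=None):
    z=c["z_map"]; v,u=np.nonzero((z>0)&(m if m is not None else True)); d=z[v,u]
    a,b=(u-c["cx"])/c["fx"],(v-c["cy"])/c["fy"]; r=np.hypot(a,b)+1e-9; k=np.tan(r)/r
    P=np.stack([a*k*d,b*k*d,d,np.ones_like(d)],1)
    return (P@np.asarray(c["T_tool_cam"]).T)[:,:3]@np.asarray(s["ee_rot"]).T+s["tcp_pos"], u, v
E
python3 - <<'E'
from h import *
np.set_printoptions(precision=4,suppress=True)
s=sense(); c=capture("wrist"); save(c,"w0"); print(c["T_tool_cam"],c["fx"])
P,u,v=wpts(c,s); np.savez("w0.npz",P=P,u=u,v=v)
for l in("pin_tip","sleeve_hole","fence","rack"):
    for r in search_frame(l,c)[:2]: print(l,r)
th=np.radians(-6.1); O=np.array([.6358,.0369]); X=np.array([np.cos(th),np.sin(th)]); Y=np.array([-X[1],X[0]])
r=np.c_[(P[:,:2]-O)@X,(P[:,:2]-O)@Y,P[:,2]]
for y in np.arange(-.12,.14,.01):
    q=r[(abs(r[:,1]-y)<.003)&(r[:,2]>.062)&(r[:,2]<.09)&(abs(r[:,0])<.05)]
    if len(q)>5: print(round(y,3),len(q),np.percentile(q,[2,98],axis=0)[:,0],np.median(q[:,2]))
q=r[(abs(r[:,2]-.008)<.006)&(abs(r[:,0])<.055)&(r[:,1]<.15)&(r[:,1]>-.13)]
print(len(q),cv2.minAreaRect((q[:,:2]*1000).astype(np.float32)))
E
```

```text
[[ 0.     -0.9696 -0.2446  0.0677]
 [ 1.      0.0005 -0.0017 -0.0005]
 [ 0.0018 -0.2445  0.9696 -0.1432]
 [ 0.      0.      0.      1.    ]] 309.70691628693146
sleeve_hole {'xy': [320.2, 231.3], 'p': 0.66}
fence {'xy': [321.0, 234.2], 'p': 0.67}
rack {'xy': [319.4, 169.2], 'p': 0.69}
-0.11 342 [-0.0195  0.0214] 0.07992400717358517
-0.1 290 [-0.0173  0.0195] 0.07217168609605919
-0.09 196 [-0.0106  0.0129] 0.07197821474866943
-0.08 183 [-0.0098  0.0129] 0.07201318695511694
-0.07 189 [-0.0098  0.0129] 0.07202776670040617
-0.06 186 [-0.0099  0.0129] 0.07191423479848391
-0.05 174 [-0.01   0.012] 0.07195212092722805
-0.04 179 [-0.011   0.0119] 0.0719912703712029
-0.03 188 [-0.0111  0.012 ] 0.07196398670070474
-0.02 197 [-0.0114  0.0122] 0.071928015304835
-0.01 211 [-0.013   0.0154] 0.07503810451714571
-0.0 232 [-0.0175  0.0155] 0.07485176440701433
0.01 209 [-0.0133  0.0156] 0.07484505994058716
0.02 204 [-0.0136  0.0157] 0.07498382523504829
0.03 214 [-0.0135  0.0158] 0.07482219773530967
0.04 196 [-0.0139  0.016 ] 0.07502901409705996
0.05 62 [-0.0156  0.0176] 0.07468934338105893
0.08 166 [-0.0157  0.0171] 0.07682195230878403
0.09 183 [-0.016   0.0176] 0.07682749058040858
0.1 354 [-0.0294  0.0311] 0.07418467853477242
8946 ((-0.6842498779296875, 7.791534423828125), (103.40701293945312, 274.2415466308594), 1.1821730136871338)
```

View pics/w0.png

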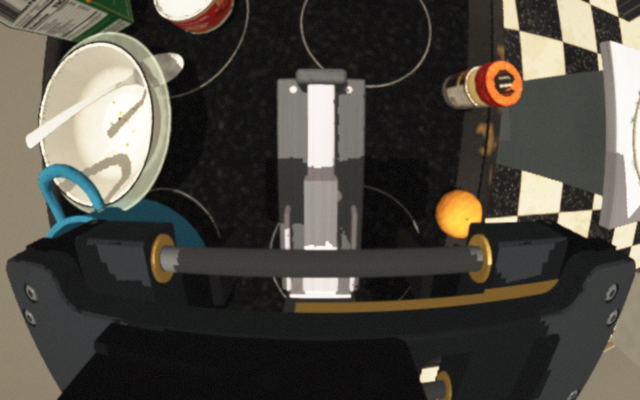

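Run:
```python
from h import *
np.set_printoptions(precision=4,suppress=True)
P=np.load("w0.npz")["P"]
th=np.radians(-6.1); O=np.array([.6358,.0369]); X=np.array([np.cos(th),np.sin(th)]); Y=np.array([-X[1],X[0]])
r=np.c_[(P[:,:2]-O)@X-.0012,(P[:,:2]-O)@Y,P[:,2]]
def yr(m,n): q=r[m]; print(n,len(q),np.percentile(q,[1,5,50,95,99],axis=0).T if len(q) else "")
yr((abs(r[:,2]-.080)<.003)&(r[:,1]<-.09)&(abs(r[:,0])<.02),"pedestal -115..-101")
yr((r[:,0]<-.0165)&(r[:,0]>-.023)&(r[:,2]>.052)&(r[:,2]<.07)&(abs(r[:,1])<.02),"pin -5..7")
yr((r[:,0]<.0)&(r[:,0]>-.026)&(abs(r[:,1])<.08)&(r[:,2]>.073),"sleeve start -16")
yr((abs(r[:,0])<.01)&(r[:,2]>.076)&(r[:,2]<.08)&(r[:,1]>0),"clip")
yr((abs(r[:,0])>.02)&(abs(r[:,0])<.03)&(r[:,2]>.07)&(r[:,2]<.08)&(r[:,1]>0.08),"fence ..103")
```

```text
pedestal -115..-101 685 [[-0.0199 -0.0181 -0.0003  0.0182  0.0199]
 [-0.1151 -0.1148 -0.1087 -0.1034 -0.1026]
 [ 0.0772  0.0779  0.0796  0.081   0.0816]]
pin -5..7 36 [[-0.0197 -0.0196 -0.0177 -0.0167 -0.0167]
 [-0.0052 -0.0046 -0.001   0.0035  0.0042]
 [ 0.0613  0.0619  0.064   0.0652  0.0656]]
sleeve start -16 11281 [[-0.0257 -0.0244 -0.0114 -0.0011 -0.0002]
 [-0.033  -0.0322 -0.0254  0.0174  0.0439]
 [ 0.0738  0.0748  0.2879  0.3018  0.3031]]
clip 326 [[-0.0093 -0.0083  0.0006  0.0089  0.0098]
 [ 0.0029  0.0143  0.0842  0.0935  0.0992]
 [ 0.076   0.0761  0.0767  0.0779  0.0782]]
fence ..103 102 [[-0.0297 -0.0288 -0.0208  0.0288  0.0299]
 [ 0.0971  0.0975  0.0985  0.1007  0.1015]
 [ 0.0703  0.0705  0.0747  0.0765  0.0767]]
```

drive_tool:
  rows:
    - [100, 1.5, -1.6, -30, 0, 0, 0]
    - [100, 0, 0, -35, 0, 0, 0]
    - [100, 0, 0, -35, 0, 0, 0]
    - [100, 0, 0, -30, 0, 0, 0]
    - [100, 0, 0, -11, 0, 0, 0]

```text
time_s: 3.73
tcp_pos: [0.6339, 0.0368, 0.0561]
ee_rot: [[-0.101, -0.995, -0.008], [-0.995, 0.101, -0.001], [0.002, 0.008, -1.0]]
wrist_force: [-0.6, -0.5, -0.1]
gripper_width: 0.998
gripper_force: 0.0
```

drive_tool:
  rows:
    - [60, 0, 0, 0, 0, 0, 0]
    - [60, 0, 0, 0, 0, 0, 0]
    - [60, 0, 0, 0, 0, 0, 0]

```text
time_s: 3.98
tcp_pos: [0.6388, 0.0373, 0.0631]
ee_rot: [[-0.1, -0.995, 0.005], [-0.995, 0.1, 0.001], [-0.001, -0.004, -1.0]]
wrist_force: [-0.1, -0.1, 0.9]
gripper_width: 0.854
gripper_force: 0.0
```

drive_tool:
  rows:
    - [55, 0, 0, 0, 0, 0, 0]
    - [55, 0, 0, 0, 0, 0, 0]
    - [55, 0, 0, 0, 0, 0, 0]
    - [55, 0, 0, 0, 0, 0, 0]
    - [55, 0, 0, 0, 0, 0, 0]

```text
time_s: 4.4
tcp_pos: [0.6372, 0.0366, 0.061]
ee_rot: [[-0.101, -0.995, 0.001], [-0.995, 0.101, 0.0], [-0.0, -0.001, -1.0]]
wrist_force: [0.2, 0.3, -0.4]
gripper_width: 0.567
gripper_force: 0.0
```

drive_tool:
  rows:
    - [0, 0, 0, 0, 0, 0, 0]
    - [0, 0, 0, 0, 0, 0, 0]
    - [0, 0, 0, 0, 0, 0, 0]
    - [0, 0, 0, 0, 0, 0, 0]
    - [0, 0, 0, 0, 0, 0, 0]

```text
time_s: 4.82
tcp_pos: [0.6358, 0.0366, 0.0603]
ee_rot: [[-0.101, -0.995, -0.003], [-0.995, 0.101, -0.0], [0.001, 0.003, -1.0]]
wrist_force: [-4.6, 1.6, 2.4]
gripper_width: 0.339
gripper_force: 30.0
```

drive_tool:
  rows:
    - [0, 0, 0, 0, 0, 0, 0]
    - [0, 0, 0, 0, 0, 0, 0]
    - [0, -0.04, -0.4, 0, 0, 0, 0]
    - [0, -0.04, -0.4, 0, 0, 0, 0]
    - [0, -0.04, -0.4, 0, 0, 0, 0]

```text
time_s: 5.23
tcp_pos: [0.6359, 0.0364, 0.0603]
ee_rot: [[-0.101, -0.995, -0.002], [-0.995, 0.101, 0.001], [-0.001, 0.002, -1.0]]
wrist_force: [-4.9, 5.8, 3.0]
gripper_width: 0.344
gripper_force: 30.0
```

drive_tool:
  rows:
    - [0, -0.05, -0.5, 0, 0, 0, 0]
    - [0, -0.05, -0.5, 0, 0, 0, 0]
    - [0, -0.05, -0.5, 0, 0, 0, 0]

```text
time_s: 5.48
tcp_pos: [0.6357, 0.0354, 0.0603]
ee_rot: [[-0.101, -0.995, -0.002], [-0.995, 0.101, 0.002], [-0.001, 0.002, -1.0]]
wrist_force: [-6.4, 7.6, 3.6]
gripper_width: 0.344
gripper_force: 30.0
```

drive_tool:
  rows:
    - [0, -0.05, -0.5, 0, 0, 0, 0]
    - [0, -0.05, -0.5, 0, 0, 0, 0]
    - [0, -0.05, -0.5, 0, 0, 0, 0]
    - [0, -0.05, -0.5, 0, 0, 0, 0]

```text
time_s: 5.82
tcp_pos: [0.6355, 0.0334, 0.0603]
ee_rot: [[-0.101, -0.995, -0.002], [-0.995, 0.101, 0.002], [-0.001, 0.002, -1.0]]
wrist_force: [-6.4, 7.6, 2.9]
gripper_width: 0.342
gripper_force: 30.0
```

drive_tool:
  rows:
    - [0, -0.05, -0.5, 0, 0, 0, 0]
    - [0, -0.05, -0.5, 0, 0, 0, 0]
    - [0, -0.05, -0.5, 0, 0, 0, 0]
    - [0, -0.05, -0.5, 0, 0, 0, 0]

```text
time_s: 6.15
tcp_pos: [0.6354, 0.0323, 0.0603]
ee_rot: [[-0.101, -0.995, -0.001], [-0.995, 0.101, 0.003], [-0.002, 0.002, -1.0]]
wrist_force: [-5.1, 10.1, 3.0]
gripper_width: 0.343
gripper_force: 30.0
```

drive_tool:
  rows:
    - [0, -0.05, -0.5, 0, 0, 0, 0]
    - [0, -0.05, -0.5, 0, 0, 0, 0]

```text
time_s: 6.32
tcp_pos: [0.6354, 0.0318, 0.0603]
ee_rot: [[-0.101, -0.995, -0.001], [-0.995, 0.101, 0.003], [-0.003, 0.001, -1.0]]
wrist_force: [-6.5, 12.8, 3.6]
gripper_width: 0.344
gripper_force: 30.0
```

drive_tool:
  rows:
    - [0, -0.05, -0.5, 0, 0, 0, 0]
    - [0, -0.05, -0.5, 0, 0, 0, 0]

```text
time_s: 6.48
tcp_pos: [0.6353, 0.0314, 0.0603]
ee_rot: [[-0.101, -0.995, -0.001], [-0.995, 0.101, 0.004], [-0.004, 0.001, -1.0]]
wrist_force: [-6.3, 14.4, 3.9]
gripper_width: 0.344
gripper_force: 30.0
```

drive_tool:
  rows:
    - [0, -0.03, -0.3, 0, 0, 0, 0]
    - [0, -0.03, -0.3, 0, 0, 0, 0]

```text
time_s: 6.65
tcp_pos: [0.6353, 0.0313, 0.0603]
ee_rot: [[-0.101, -0.995, -0.001], [-0.995, 0.101, 0.004], [-0.004, 0.001, -1.0]]
wrist_force: [-6.1, 15.2, 3.7]
gripper_width: 0.34
gripper_force: 30.0
```

drive_tool:
  rows:
    - [0, -0.03, -0.3, 0, 0, 0, 0]
    - [0, -0.03, -0.3, 0, 0, 0, 0]

```text
time_s: 6.82
tcp_pos: [0.6353, 0.0309, 0.0603]
ee_rot: [[-0.101, -0.995, -0.001], [-0.995, 0.101, 0.004], [-0.004, 0.001, -1.0]]
wrist_force: [-6.9, 14.4, 3.5]
gripper_width: 0.34
gripper_force: 30.0
```

drive_tool:
  rows:
    - [0, -0.05, -0.5, 0, 0, 0, 0]
    - [0, -0.05, -0.5, 0, 0, 0, 0]

```text
time_s: 6.98
tcp_pos: [0.635, 0.028, 0.0603]
ee_rot: [[-0.1, -0.995, -0.002], [-0.995, 0.1, 0.002], [-0.002, 0.002, -1.0]]
wrist_force: [-5.6, 6.0, 4.0]
gripper_width: 0.342
gripper_force: 30.0
```

drive_tool:
  rows:
    - [0, -0.05, -0.5, 0, 0, 0, 0]
    - [0, -0.05, -0.5, 0, 0, 0, 0]

```text
time_s: 7.15
tcp_pos: [0.6348, 0.0264, 0.0603]
ee_rot: [[-0.101, -0.995, -0.002], [-0.995, 0.101, 0.002], [-0.001, 0.002, -1.0]]
wrist_force: [-6.1, 6.9, 4.0]
gripper_width: 0.343
gripper_force: 30.0
```

drive_tool:
  rows:
    - [0, -0.2, -2, 0, 0, 0, 0]
    - [0, -0.2, -2, 0, 0, 0, 0]
    - [0, -0.2, -2, 0, 0, 0, 0]
    - [0, -0.2, -2, 0, 0, 0, 0]
    - [0, -0.2, -2, 0, 0, 0, 0]

```text
time_s: 7.57
tcp_pos: [0.6337, 0.0163, 0.0603]
ee_rot: [[-0.101, -0.995, -0.002], [-0.995, 0.101, 0.002], [-0.001, 0.002, -1.0]]
wrist_force: [-6.0, 8.0, 3.2]
gripper_width: 0.34
gripper_force: 30.0
```

drive_tool:
  rows:
    - [0, -0.2, -2, 0, 0, 0, 0]
    - [0, -0.2, -2, 0, 0, 0, 0]
    - [0, -0.2, -2, 0, 0, 0, 0]
    - [0, -0.2, -2, 0, 0, 0, 0]
    - [0, -0.2, -2, 0, 0, 0, 0]

```text
time_s: 7.98
tcp_pos: [0.6326, 0.0062, 0.0603]
ee_rot: [[-0.101, -0.995, -0.002], [-0.995, 0.101, 0.002], [-0.001, 0.003, -1.0]]
wrist_force: [-5.6, 6.6, 2.7]
gripper_width: 0.342
gripper_force: 30.0
```

drive_tool:
  rows:
    - [0, -0.2, -2, 0, 0, 0, 0]
    - [0, -0.2, -2, 0, 0, 0, 0]
    - [0, -0.2, -2, 0, 0, 0, 0]
    - [0, -0.2, -2, 0, 0, 0, 0]
    - [0, -0.1, -1, 0, 0, 0, 0]

```text
time_s: 8.4
tcp_pos: [0.6317, -0.0033, 0.0603]
ee_rot: [[-0.101, -0.995, -0.003], [-0.995, 0.101, 0.001], [-0.001, 0.003, -1.0]]
wrist_force: [-6.6, 4.8, 3.9]
gripper_width: 0.341
gripper_force: 30.0
```

drive_tool:
  rows:
    - [0, -0.1, -1, 0, 0, 0, 0]
    - [0, -0.1, -1, 0, 0, 0, 0]
    - [0, -0.1, -1, 0, 0, 0, 0]
    - [0, -0.1, -1, 0, 0, 0, 0]
    - [0, -0.05, -0.5, 0, 0, 0, 0]

```text
time_s: 8.82
tcp_pos: [0.6312, -0.0075, 0.0603]
ee_rot: [[-0.101, -0.995, -0.003], [-0.995, 0.101, 0.001], [-0.001, 0.003, -1.0]]
wrist_force: [-6.6, 7.5, 3.9]
gripper_width: 0.34
gripper_force: 30.0
```

drive_tool:
  rows:
    - [0, -0.05, -0.5, 0, 0, 0, 0]
    - [0, -0.05, -0.5, 0, 0, 0, 0]
    - [0, -0.05, -0.5, 0, 0, 0, 0]
    - [0, -0.05, -0.5, 0, 0, 0, 0]
    - [0, -0.05, -0.5, 0, 0, 0, 0]

```text
time_s: 9.23
tcp_pos: [0.631, -0.0099, 0.0603]
ee_rot: [[-0.101, -0.995, -0.003], [-0.995, 0.101, 0.001], [-0.001, 0.003, -1.0]]
wrist_force: [-5.9, 6.5, 3.9]
gripper_width: 0.344
gripper_force: 30.0
```

drive_tool:
  rows:
    - [0, -0.04, -0.4, 0, 0, 0, 0]
    - [0, -0.04, -0.4, 0, 0, 0, 0]
    - [0, -0.04, -0.4, 0, 0, 0, 0]
    - [0, -0.04, -0.4, 0, 0, 0, 0]

```text
time_s: 9.57
tcp_pos: [0.6308, -0.0115, 0.0603]
ee_rot: [[-0.101, -0.995, -0.003], [-0.995, 0.101, 0.001], [-0.001, 0.003, -1.0]]
wrist_force: [-5.0, 5.9, 4.1]
gripper_width: 0.341
gripper_force: 30.0
```

drive_tool:
  rows:
    - [0, -0.04, -0.4, 0, 0, 0, 0]
    - [0, -0.04, -0.4, 0, 0, 0, 0]
    - [0, -0.04, -0.4, 0, 0, 0, 0]
    - [0, -0.04, -0.4, 0, 0, 0, 0]

```text
time_s: 9.9
tcp_pos: [0.6306, -0.013, 0.0603]
ee_rot: [[-0.101, -0.995, -0.003], [-0.995, 0.101, 0.001], [-0.001, 0.003, -1.0]]
wrist_force: [-6.1, 7.1, 4.4]
gripper_width: 0.336
gripper_force: 30.0
```

drive_tool:
  rows:
    - [0, -0.04, -0.4, 0, 0, 0, 0]
    - [0, -0.04, -0.4, 0, 0, 0, 0]
    - [0, -0.04, -0.4, 0, 0, 0, 0]
    - [0, -0.04, -0.4, 0, 0, 0, 0]

```text
time_s: 10.23
tcp_pos: [0.6304, -0.0147, 0.0603]
ee_rot: [[-0.101, -0.995, -0.003], [-0.995, 0.101, 0.001], [-0.001, 0.003, -1.0]]
wrist_force: [-6.8, 6.1, 4.1]
gripper_width: 0.341
gripper_force: 30.0
```

drive_tool:
  rows:
    - [0, -0.04, -0.4, 0, 0, 0, 0]
    - [0, -0.04, -0.4, 0, 0, 0, 0]
    - [0, -0.04, -0.4, 0, 0, 0, 0]
    - [0, -0.04, -0.4, 0, 0, 0, 0]

```text
time_s: 10.57
tcp_pos: [0.6303, -0.0163, 0.0603]
ee_rot: [[-0.101, -0.995, -0.003], [-0.995, 0.101, 0.001], [-0.001, 0.003, -1.0]]
wrist_force: [-6.7, 4.9, 3.4]
gripper_width: 0.338
gripper_force: 30.0
```

drive_tool:
  rows:
    - [0, -0.04, -0.4, 0, 0, 0, 0]
    - [0, -0.04, -0.4, 0, 0, 0, 0]
    - [0, -0.04, -0.4, 0, 0, 0, 0]
    - [0, -0.04, -0.4, 0, 0, 0, 0]

```text
time_s: 10.9
tcp_pos: [0.6301, -0.0179, 0.0603]
ee_rot: [[-0.101, -0.995, -0.003], [-0.995, 0.101, 0.001], [-0.001, 0.003, -1.0]]
wrist_force: [-6.5, 7.2, 3.6]
gripper_width: 0.338
gripper_force: 30.0
```

drive_tool:
  rows:
    - [0, -0.04, -0.4, 0, 0, 0, 0]
    - [0, -0.04, -0.4, 0, 0, 0, 0]
    - [0, -0.04, -0.4, 0, 0, 0, 0]
    - [0, -0.04, -0.4, 0, 0, 0, 0]

```text
time_s: 11.23
tcp_pos: [0.6299, -0.0195, 0.0603]
ee_rot: [[-0.101, -0.995, -0.003], [-0.995, 0.101, 0.001], [-0.001, 0.003, -1.0]]
wrist_force: [-6.9, 5.9, 3.8]
gripper_width: 0.343
gripper_force: 30.0
```

drive_tool:
  rows:
    - [0, -0.04, -0.4, 0, 0, 0, 0]
    - [0, -0.04, -0.4, 0, 0, 0, 0]
    - [0, -0.04, -0.4, 0, 0, 0, 0]
    - [0, -0.04, -0.4, 0, 0, 0, 0]

```text
time_s: 11.57
tcp_pos: [0.6297, -0.0211, 0.0603]
ee_rot: [[-0.101, -0.995, -0.003], [-0.995, 0.101, 0.001], [-0.001, 0.003, -1.0]]
wrist_force: [-6.6, 6.1, 3.7]
gripper_width: 0.344
gripper_force: 30.0
```

drive_tool:
  rows:
    - [0, -0.04, -0.4, 0, 0, 0, 0]
    - [0, -0.04, -0.4, 0, 0, 0, 0]
    - [0, -0.04, -0.4, 0, 0, 0, 0]
    - [0, -0.04, -0.4, 0, 0, 0, 0]

```text
time_s: 11.9
tcp_pos: [0.6295, -0.0233, 0.0603]
ee_rot: [[-0.101, -0.995, -0.003], [-0.995, 0.101, 0.001], [-0.0, 0.003, -1.0]]
wrist_force: [-4.9, 2.8, 4.0]
gripper_width: 0.345
gripper_force: 30.0
```

drive_tool:
  rows:
    - [0, -0.04, -0.4, 0, 0, 0, 0]
    - [0, -0.04, -0.4, 0, 0, 0, 0]
    - [0, -0.02, -0.2, 0, 0, 0, 0]

```text
time_s: 12.15
tcp_pos: [0.6293, -0.0253, 0.0603]
ee_rot: [[-0.101, -0.995, -0.004], [-0.995, 0.101, -0.001], [0.001, 0.004, -1.0]]
wrist_force: [-5.0, -1.8, 3.1]
gripper_width: 0.337
gripper_force: 30.0
```

drive_tool:
  rows:
    - [0, -0.04, -0.4, 0, 0, 0, 0]
    - [0, -0.04, -0.4, 0, 0, 0, 0]

```text
time_s: 12.32
tcp_pos: [0.6292, -0.0265, 0.0602]
ee_rot: [[-0.101, -0.995, -0.004], [-0.995, 0.101, -0.001], [0.001, 0.004, -1.0]]
wrist_force: [-5.7, -0.9, 4.1]
gripper_width: 0.338
gripper_force: 30.0
```

drive_tool:
  rows:
    - [0, -0.04, -0.4, 0, 0, 0, 0]
    - [0, -0.04, -0.4, 0, 0, 0, 0]

```text
time_s: 12.48
tcp_pos: [0.6291, -0.0276, 0.0603]
ee_rot: [[-0.102, -0.995, -0.004], [-0.995, 0.102, -0.001], [0.002, 0.004, -1.0]]
wrist_force: [-6.3, -0.8, 3.5]
gripper_width: 0.345
gripper_force: 30.0
```

drive_tool:
  rows:
    - [0, -0.04, -0.4, 0, 0, 0, 0]
    - [0, -0.04, -0.4, 0, 0, 0, 0]

```text
time_s: 12.65
tcp_pos: [0.6291, -0.0279, 0.0603]
ee_rot: [[-0.102, -0.995, -0.004], [-0.995, 0.102, -0.0], [0.001, 0.004, -1.0]]
wrist_force: [-5.6, 1.9, 4.1]
gripper_width: 0.344
gripper_force: 30.0
```

drive_tool:
  rows:
    - [0, -0.04, -0.4, 0, 0, 0, 0]
    - [0, -0.04, -0.4, 0, 0, 0, 0]

```text
time_s: 12.82
tcp_pos: [0.629, -0.0284, 0.0603]
ee_rot: [[-0.102, -0.995, -0.004], [-0.995, 0.102, -0.0], [0.0, 0.003, -1.0]]
wrist_force: [-5.5, 1.9, 3.5]
gripper_width: 0.34
gripper_force: 30.0
```

drive_tool:
  rows:
    - [0, -0.04, -0.4, 0, 0, 0, 0]
    - [0, -0.04, -0.4, 0, 0, 0, 0]

```text
time_s: 12.98
tcp_pos: [0.629, -0.0291, 0.0603]
ee_rot: [[-0.101, -0.995, -0.003], [-0.995, 0.101, -0.0], [0.0, 0.003, -1.0]]
wrist_force: [-5.4, 1.8, 3.5]
gripper_width: 0.34
gripper_force: 30.0
```

drive_tool:
  rows:
    - [0, -0.04, -0.4, 0, 0, 0, 0]
    - [0, -0.04, -0.4, 0, 0, 0, 0]

```text
time_s: 13.15
tcp_pos: [0.6289, -0.0299, 0.0603]
ee_rot: [[-0.101, -0.995, -0.003], [-0.995, 0.101, -0.0], [0.0, 0.003, -1.0]]
wrist_force: [-5.8, 1.7, 3.5]
gripper_width: 0.341
gripper_force: 30.0
```

drive_tool:
  rows:
    - [0, -0.04, -0.4, 0, 0, 0, 0]
    - [0, -0.04, -0.4, 0, 0, 0, 0]

```text
time_s: 13.32
tcp_pos: [0.6288, -0.0304, 0.0603]
ee_rot: [[-0.102, -0.995, -0.003], [-0.995, 0.102, 0.0], [0.0, 0.003, -1.0]]
wrist_force: [-6.3, 4.7, 3.5]
gripper_width: 0.345
gripper_force: 30.0
```

drive_tool:
  rows:
    - [0, -0.04, -0.4, 0, 0, 0, 0]
    - [0, -0.04, -0.4, 0, 0, 0, 0]

```text
time_s: 13.48
tcp_pos: [0.6288, -0.0306, 0.0603]
ee_rot: [[-0.101, -0.995, -0.003], [-0.995, 0.101, 0.001], [-0.001, 0.003, -1.0]]
wrist_force: [-6.7, 6.9, 4.1]
gripper_width: 0.338
gripper_force: 30.0
```

drive_tool:
  rows:
    - [0, -0.03, -0.3, 0, 0, 0, 0]
    - [0, -0.03, -0.3, 0, 0, 0, 0]

```text
time_s: 13.65
tcp_pos: [0.6288, -0.0307, 0.0603]
ee_rot: [[-0.101, -0.995, -0.003], [-0.995, 0.101, 0.002], [-0.001, 0.003, -1.0]]
wrist_force: [-6.4, 8.2, 3.5]
gripper_width: 0.343
gripper_force: 30.0
```

Stopped dead at about 67 mm. Relieve the load, open and rise, then look.

drive_tool:
  rows:
    - [0, 0.1, 1, 0, 0, 0, 0]
    - [0, 0.1, 1, 0, 0, 0, 0]
    - [80, 0, 0, 0, 0, 0, 0]
    - [80, 0, 0, 0, 0, 0, 0]
    - [80, 0, 0, 0, 0, 0, 0]

```text
time_s: 14.07
tcp_pos: [0.6318, -0.0301, 0.0608]
ee_rot: [[-0.1, -0.995, 0.003], [-0.995, 0.1, 0.0], [-0.0, -0.003, -1.0]]
wrist_force: [0.3, -0.1, 0.8]
gripper_width: 0.489
gripper_force: 0.0
```

drive_tool:
  rows:
    - [80, 0, 0, 0, 0, 0, 0]
    - [80, 0, 0, 0, 0, 0, 0]
    - [80, 0, 0, 0, 0, 0, 0]
    - [80, 0, 0, 20, 0, 0, 0]
    - [80, 0, 0, 30, 0, 0, 0]

```text
time_s: 14.48
tcp_pos: [0.6282, -0.0303, 0.1076]
ee_rot: [[-0.101, -0.995, -0.008], [-0.995, 0.101, -0.001], [0.002, 0.007, -1.0]]
wrist_force: [0.7, -0.4, -0.4]
gripper_width: 0.783
gripper_force: 0.0
```

drive_tool:
  rows:
    - [100, 0, 10, 40, 0, 0, 0]
    - [100, 0, 20, 40, 0, 0, 0]
    - [100, 0, 40, 10, 0, 0, 0]
    - [100, 0, 0, 0, 0, 0, 0]
    - [100, 0, 0, 0, 0, 0, 0]

```text
time_s: 14.9
tcp_pos: [0.6308, 0.0405, 0.1991]
ee_rot: [[-0.098, -0.995, 0.003], [-0.995, 0.098, 0.001], [-0.001, -0.003, -1.0]]
wrist_force: [-0.8, -0.3, 0.1]
gripper_width: 0.991
gripper_force: 0.0
```

Run:
```python
from h import *
np.set_printoptions(precision=4,suppress=True)
s=sense(); c=capture("wrist"); save(c,"w1"); print(s["time_s"],s["tcp_pos"])
P,u,v=wpts(c,s)
th=np.radians(-6.1); O=np.array([.63685,.0355]); X=np.array([np.cos(th),np.sin(th)]); Y=np.array([-X[1],X[0]])
r=np.c_[(P[:,:2]-O)@X,(P[:,:2]-O)@Y,P[:,2]]
def yr(m,n): q=r[m]; print(n,len(q),np.percentile(q,[1,5,50,95,99],axis=0).T if len(q) else "")
yr((r[:,0]<-.0182)&(r[:,0]>-.025)&(r[:,2]>.05)&(r[:,2]<.07)&(abs(r[:,1])<.03),"pin -5..7, x -.020")
yr((abs(r[:,0])>.02)&(abs(r[:,0])<.03)&(r[:,2]>.065)&(r[:,2]<.08)&(r[:,1]>0)&(r[:,1]<.11),"fence")
yr((abs(r[:,0])<.03)&(abs(r[:,2]-.077)<.004)&(r[:,1]>0.11),"endwall 125")
c=capture("top"); save(c,"t2")
for k in ("salt_shaker",):
    m=masks_of(k,c)[0]; P=pts(c,m["region"]); q=P[P[:,2]>.06]; print(m["p"],(q.min(0)+q.max(0))/2,q.min(0),q.max(0),np.median(P[P[:,2]>.084],0))
c=capture("side"); m=masks_of("salt_shaker",c)[0]; P=pts(c,m["region"]); q=P[(P[:,2]>.02)&(P[:,2]<.07)&(P[:,1]<-.2)]; print(m["p"],np.percentile(q,[1,50,99],axis=0)); print("pot",); 
A=pts(c); q=A[(A[:,2]>.1)&(A[:,1]<.3)&(A[:,1]>-.3)&(A[:,0]>.65)&(A[:,0]<1)]; print(len(q),np.percentile(q,[1,99],axis=0))
```

```text
14.9 [0.6308 0.0405 0.1991]
pin -5..7, x -.020 16 [[-0.0194 -0.0194 -0.0184 -0.0183 -0.0183]
 [-0.0031 -0.0027  0.0002  0.0036  0.004 ]
 [ 0.061   0.0612  0.0633  0.0646  0.0647]]
fence 152 [[-0.0299 -0.0294 -0.0208  0.0283  0.0292]
 [ 0.0312  0.0314  0.0326  0.0349  0.036 ]
 [ 0.0658  0.0667  0.0737  0.0764  0.0771]]
endwall 125 0 
0.93 [ 0.5035 -0.2327  0.077 ] [ 0.487  -0.2492  0.0601] [ 0.5199 -0.2161  0.0939] [ 0.5047 -0.2328  0.0878]
0.84 [[ 0.483  -0.2565  0.0206]
 [ 0.5029 -0.2505  0.0436]
 [ 0.5233 -0.2368  0.0691]]
pot
10581 [[ 0.652  -0.2664  0.1009]
 [ 0.9671  0.2564  0.4032]]
```

View pics/w1.png

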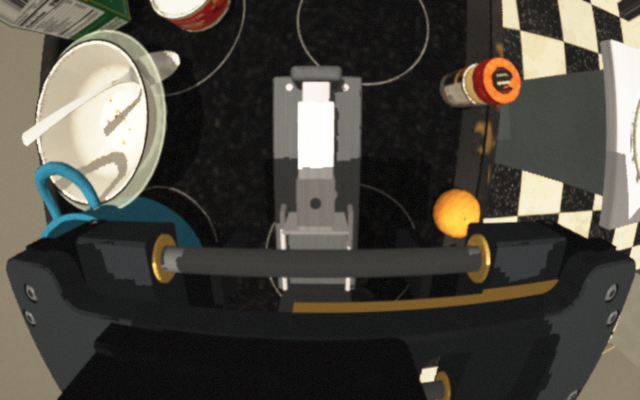

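drive_tool:
  rows:
    - [100, -16, -34, 0, 0, 0, 0]
    - [100, -16, -34, 0, 0, 0, 0]
    - [100, -16, -34, 0, 0, 0, 0]
    - [100, -16, -34, 0, 0, 0, 0]
    - [100, -16, -34, 0, 0, 0, 0]

```text
time_s: 15.57
tcp_pos: [0.549, -0.1336, 0.1972]
ee_rot: [[-0.102, -0.995, -0.001], [-0.995, 0.102, -0.0], [0.0, 0.001, -1.0]]
wrist_force: [1.3, 0.0, -0.4]
gripper_width: 0.999
gripper_force: 0.0
```

drive_tool:
  rows:
    - [100, -16, -34, 0, 0, 0, 0]
    - [100, -16, -34, 0, 0, 0, 0]
    - [100, -15, -34, 0, 0, 0, 0]
    - [100, 0, 0, 0, 0, 0, 0]
    - [100, 0, 0, 0, 0, 0, 0]

```text
time_s: 15.98
tcp_pos: [0.5019, -0.2357, 0.1972]
ee_rot: [[-0.106, -0.994, -0.001], [-0.994, 0.106, 0.0], [-0.0, 0.001, -1.0]]
wrist_force: [0.1, 1.3, -0.3]
gripper_width: 0.999
gripper_force: 0.0
```

drive_tool:
  rows:
    - [100, 0, 0, 0, 0, 0, 0]
    - [100, 0, 0, 0, 0, 0, 0]
    - [100, 0, 0, 0, 0, 0, 0]
    - [100, 0, 0, 0, 0, 0, 0]

```text
time_s: 16.32
tcp_pos: [0.5039, -0.2325, 0.1977]
ee_rot: [[-0.099, -0.995, -0.0], [-0.995, 0.099, 0.0], [-0.0, 0.0, -1.0]]
wrist_force: [-0.1, 0.3, -0.2]
gripper_width: 1.0
gripper_force: 0.0
```

Run:
```python
from h import *
np.set_printoptions(precision=4,suppress=True)
s=sense(); c=capture("wrist"); save(c,"w2"); print(s["time_s"],s["tcp_pos"],s["ee_rot"])
P,u,v=wpts(c,s)
for r in masks_of("salt_shaker",c)[:2]:
    Z=np.zeros((400,640,3)); Z[v,u]=P; p=Z[r["region"]]; p=p[abs(p[:,0])>0]; print(r["p"],r["xy"],np.percentile(p,[1,50,99],axis=0))
c=capture("top"); Q=pts(c); q=Q[(abs(Q[:,0]-.5035)<.035)&(abs(Q[:,1]+.233)<.04)&(Q[:,2]>.05)]; print(len(q),q.min(0) if len(q) else 0,q.max(0) if len(q) else 0)
```

```text
16.3167 [ 0.5039 -0.2325  0.1977] [[-0.0992 -0.9951 -0.0002]
 [-0.9951  0.0992  0.    ]
 [-0.      0.0002 -1.    ]]
0.64 [321.4, 193.5] [[ 0.4836 -0.2556  0.0302]
 [ 0.5028 -0.2423  0.0829]
 [ 0.5211 -0.2211  0.0898]]
3882 [ 0.4685 -0.273   0.053 ] [ 0.5384 -0.193   0.5507]
```

View pics/w2.png

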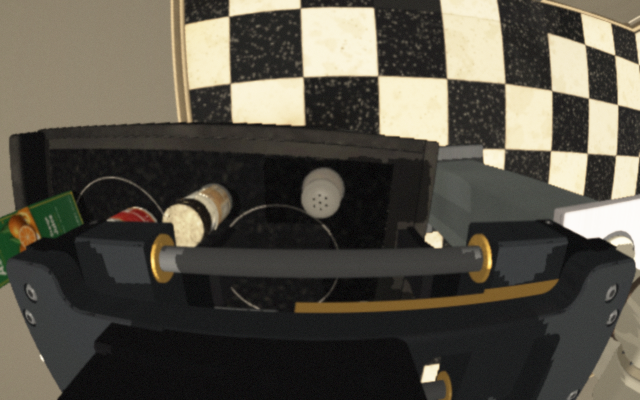

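drive_tool:
  rows:
    - [100, -1, -1.5, -35, 0, 0, 0]
    - [100, 0, 0, -35, 0, 0, 0]
    - [100, 0, 0, -30, 0, 0, 0]
    - [100, 0, 0, -20, 0, 0, 0]
    - [100, 0, 0, -15, 0, 0, 0]

```text
time_s: 16.88
tcp_pos: [0.5013, -0.2343, 0.0605]
ee_rot: [[-0.1, -0.995, -0.003], [-0.995, 0.1, 0.001], [-0.0, 0.003, -1.0]]
wrist_force: [-0.2, -0.5, -0.3]
gripper_width: 0.999
gripper_force: 0.0
```

drive_tool:
  rows:
    - [100, 0, 0, -12, 0, 0, 0]
    - [100, 0, 0, 0, 0, 0, 0]
    - [100, 0, 0, 0, 0, 0, 0]
    - [100, 0, 0, 0, 0, 0, 0]
    - [60, 0, 0, 0, 0, 0, 0]

```text
time_s: 17.3
tcp_pos: [0.5033, -0.235, 0.052]
ee_rot: [[-0.1, -0.995, 0.002], [-0.995, 0.1, -0.001], [0.0, -0.002, -1.0]]
wrist_force: [0.2, -0.2, 0.6]
gripper_width: 0.971
gripper_force: 0.0
```

drive_tool:
  rows:
    - [55, 0, 0, 0, 0, 0, 0]
    - [40, 0, 0, 0, 0, 0, 0]
    - [20, 0, 0, 0, 0, 0, 0]
    - [0, 0, 0, 0, 0, 0, 0]
    - [0, 0, 0, 0, 0, 0, 0]

```text
time_s: 17.72
tcp_pos: [0.5024, -0.2349, 0.051]
ee_rot: [[-0.101, -0.995, 0.0], [-0.995, 0.101, -0.0], [0.0, -0.0, -1.0]]
wrist_force: [-0.0, -0.0, -0.1]
gripper_width: 0.629
gripper_force: 0.0
```

drive_tool:
  rows:
    - [0, 0, 0, 0, 0, 0, 0]
    - [0, 0, 0, 0, 0, 0, 0]
    - [0, 0, 0, 0, 0, 0, 0]
    - [0, 0, 0, 0, 0, 0, 0]
    - [0, 0, 0, 0, 0, 0, 0]

```text
time_s: 18.13
tcp_pos: [0.5021, -0.2349, 0.0508]
ee_rot: [[-0.101, -0.995, -0.001], [-0.995, 0.101, 0.0], [-0.0, 0.001, -1.0]]
wrist_force: [-1.0, 0.4, 1.2]
gripper_width: 0.463
gripper_force: 29.6
```

drive_tool:
  rows:
    - [0, 0, 0, 15, 0, 0, 0]
    - [0, 0, 0, 30, 0, 0, 0]
    - [0, 0, 0, 35, 0, 0, 0]
    - [0, 0, 0, 35, 0, 0, 0]
    - [0, 0, 0, 35, 0, 0, 0]

```text
time_s: 18.55
tcp_pos: [0.502, -0.2347, 0.202]
ee_rot: [[-0.101, -0.995, -0.001], [-0.995, 0.101, 0.0], [-0.0, 0.001, -1.0]]
wrist_force: [-0.1, 0.8, -0.9]
gripper_width: 0.46
gripper_force: 29.5
```

drive_tool:
  rows:
    - [0, 10, 15, 0, 0, 0, 0]
    - [0, 10, 25, 0, 0, 0, 0]
    - [0, 14, 32, 0, 0, 0, 0]
    - [0, 14, 35, 0, 0, 0, 0]
    - [0, 14, 35, 0, 0, 0, 0]

```text
time_s: 18.97
tcp_pos: [0.5645, -0.0916, 0.2006]
ee_rot: [[-0.102, -0.995, -0.0], [-0.995, 0.102, 0.0], [-0.0, 0.0, -1.0]]
wrist_force: [0.3, -0.4, -0.6]
gripper_width: 0.461
gripper_force: 29.5
```

drive_tool:
  rows:
    - [0, 14, 35, 0, 0, 0, 0]
    - [0, 14, 35, 0, 0, 0, 0]
    - [0, 14, 35, 0, 0, 0, 0]
    - [0, 14, 35, 0, 0, 0, 0]
    - [0, 12, 32, 0, 0, 0, 0]

```text
time_s: 19.38
tcp_pos: [0.6328, 0.0814, 0.2002]
ee_rot: [[-0.1, -0.995, -0.0], [-0.995, 0.1, 0.0], [-0.0, 0.0, -1.0]]
wrist_force: [0.1, 0.2, -1.8]
gripper_width: 0.46
gripper_force: 29.5
```

drive_tool:
  rows:
    - [0, 8, 25, 0, 0, 0, 0]
    - [0, 5, 13, 0, 0, 0, 0]
    - [0, 0, 0, 0, 0, 0, 0]
    - [0, 0, 0, 0, 0, 0, 0]
    - [0, 0, 0, 0, 0, 0, 0]

```text
time_s: 19.8
tcp_pos: [0.6448, 0.1162, 0.2004]
ee_rot: [[-0.102, -0.995, -0.001], [-0.995, 0.102, -0.0], [0.001, 0.001, -1.0]]
wrist_force: [-0.7, -1.5, -0.1]
gripper_width: 0.459
gripper_force: 29.5
```

Run:
```python
from h import *
np.set_printoptions(precision=4,suppress=True)
s=sense(); print(s["time_s"],s["tcp_pos"],s["gripper_force"],s["gripper_width"])
c=capture("side"); save(c,"s2"); cv2.imwrite("pics/s2c.png",cv2.resize(c["frame"][30:290,220:500,::-1],None,fx=2.2,fy=2.2))
for m in masks_of("salt_shaker",c)[:2]:
    P=pts(c,m["region"]); print(m["p"],m["xy"],np.percentile(P,[2,50,98],axis=0))
    for z in np.arange(.14,.25,.01):
        q=P[abs(P[:,2]-z)<.005]
        if len(q)>5: print(round(z,2),q[:,0].min(),q[:,0].max(),np.median(q[:,1]))
```

```text
19.8 [0.6448 0.1162 0.2004] 29.4694908978272 0.45871757883698694
0.56 [345.7, 114.4] [[0.627  0.0943 0.1519]
 [0.6441 0.101  0.1949]
 [0.6639 0.1158 0.237 ]]
0.15 0.625541456019725 0.6584252063250297 0.10028047045323946
0.16 0.6258939732379681 0.662519992834642 0.09931823182324657
0.17 0.625177219952041 0.6653185904618258 0.09883518329515742
0.18 0.6250260306321596 0.663638609303246 0.09776069586092312
0.19 0.6272701404059982 0.6645250898332467 0.09939132690558136
0.2 0.6278896439895647 0.6647685232597247 0.10080330619463576
0.21 0.6296421950001693 0.6643141122885963 0.10183243731674557
0.22 0.6312588663458413 0.6638948467908843 0.1014206119710382
0.23 0.6314019015805172 0.6645900111992997 0.10428424564347452
0.24 0.6372579445751985 0.6599167100901906 0.11024759334845667
0.31 [256.5, 220.5] [[ 0.448  -0.0796  0.001 ]
 [ 0.4687 -0.0739  0.0631]
 [ 0.488  -0.0395  0.1052]]
```

View pics/s2c.png

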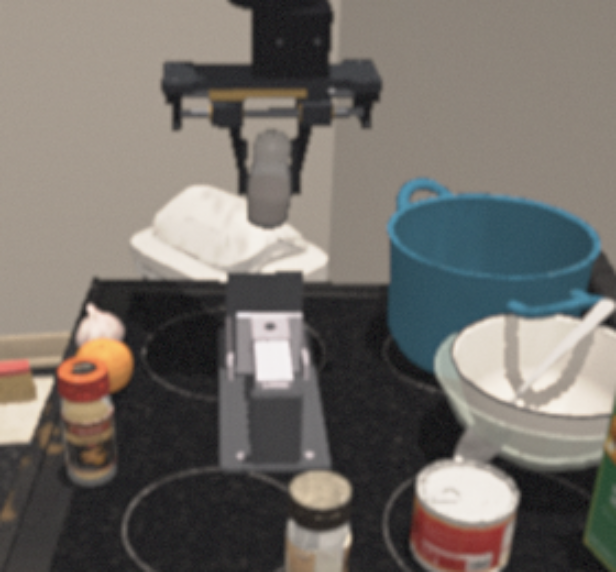

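Shaker hangs upright at px (268,180) above the bay. Check the pot's clearance to the gripper body before lowering.

Run:
```python
from h import *
for n in("side","top"):
    Q=pts(capture(n)); q=Q[(Q[:,0]>.67)&(Q[:,0]<.95)&(Q[:,1]>0)&(Q[:,1]<.27)&(Q[:,2]>.06)&(Q[:,2]<.18)]
    for y in np.arange(.02,.26,.03):
        a=q[abs(q[:,1]-y)<.015]
        if len(a): print(n,round(y,2),len(a),np.percentile(a[:,0],[0,1,5]).round(3),a[:,2].max().round(3))
```

```text
side 0.02 1140 [0.803 0.817 0.824] 0.127
side 0.05 632 [0.67  0.786 0.791] 0.127
side 0.08 286 [0.67  0.671 0.775] 0.126
side 0.11 138 [0.769 0.769 0.77 ] 0.126
side 0.14 50 [0.68  0.68  0.681] 0.126
side 0.17 238 [0.671 0.671 0.674] 0.126
side 0.2 1257 [0.792 0.802 0.81 ] 0.126
side 0.23 303 [0.807 0.809 0.819] 0.126
side 0.26 139 [0.809 0.811 0.814] 0.126
top 0.08 11 [0.778 0.778 0.779] 0.073
top 0.11 1 [0.776 0.776 0.776] 0.061
```

drive_tool:
  rows:
    - [0, 0.5, 0.5, -30, 0, 0, 0]
    - [0, 0, 0, -35, 0, 0, 0]
    - [0, 0, 0, -30, 0, 0, 0]
    - [0, 0, 0, -20, 0, 0, 0]
    - [0, 0, 0, -10, 0, 0, 0]

```text
time_s: 20.42
tcp_pos: [0.6439, 0.1162, 0.0725]
ee_rot: [[-0.102, -0.995, -0.006], [-0.995, 0.102, -0.002], [0.002, 0.005, -1.0]]
wrist_force: [-0.4, 0.7, -0.9]
gripper_width: 0.46
gripper_force: 29.5
```

drive_tool:
  rows:
    - [0, 0, 0, -6, 0, 0, 0]
    - [0, 0, 0, -4, 0, 0, 0]
    - [0, 0, 0, -2, 0, 0, 0]
    - [0, 0, 0, 0, 0, 0, 0]
    - [0, 0, 0, 0, 0, 0, 0]

```text
time_s: 20.83
tcp_pos: [0.6467, 0.1179, 0.0652]
ee_rot: [[-0.101, -0.995, 0.002], [-0.995, 0.101, 0.001], [-0.001, -0.002, -1.0]]
wrist_force: [-0.2, -0.2, -0.4]
gripper_width: 0.462
gripper_force: 29.5
```

drive_tool:
  rows:
    - [0, 0, 0, -1, 0, 0, 0]
    - [0, 0, 0, -1, 0, 0, 0]
    - [0, 0, 0, 0, 0, 0, 0]
    - [0, 0, 0, 0, 0, 0, 0]

```text
time_s: 21.17
tcp_pos: [0.6459, 0.1177, 0.062]
ee_rot: [[-0.101, -0.995, 0.0], [-0.995, 0.101, 0.0], [-0.0, -0.0, -1.0]]
wrist_force: [0.1, -0.7, -1.4]
gripper_width: 0.46
gripper_force: 29.5
```

drive_tool:
  rows:
    - [0, 0, 0, -1, 0, 0, 0]
    - [0, 0, 0, -1, 0, 0, 0]
    - [0, 0, 0, 0, 0, 0, 0]
    - [0, 0, 0, 0, 0, 0, 0]

```text
time_s: 21.5
tcp_pos: [0.6458, 0.1176, 0.0596]
ee_rot: [[-0.101, -0.995, -0.0], [-0.995, 0.101, -0.0], [0.0, 0.0, -1.0]]
wrist_force: [-0.1, -0.9, -1.4]
gripper_width: 0.462
gripper_force: 29.5
```

drive_tool:
  rows:
    - [0, 0, 0, -0.6, 0, 0, 0]
    - [0, 0, 0, -0.6, 0, 0, 0]
    - [0, 0, 0, 0, 0, 0, 0]
    - [0, 0, 0, 0, 0, 0, 0]

```text
time_s: 21.83
tcp_pos: [0.646, 0.1176, 0.0589]
ee_rot: [[-0.101, -0.995, 0.0], [-0.995, 0.101, -0.0], [-0.0, -0.0, -1.0]]
wrist_force: [-0.2, -0.8, 0.8]
gripper_width: 0.457
gripper_force: 29.6
```

drive_tool:
  rows:
    - [60, 0, 0, 0, 0, 0, 0]
    - [75, 0, 0, 0, 0, 0, 0]
    - [80, 0, 0, 0, 0, 0, 0]
    - [80, 0, 0, 0, 0, 0, 0]
    - [80, 0, 0, 0, 0, 0, 0]

```text
time_s: 22.25
tcp_pos: [0.646, 0.1176, 0.0586]
ee_rot: [[-0.101, -0.995, 0.0], [-0.995, 0.101, 0.0], [-0.0, -0.0, -1.0]]
wrist_force: [-0.8, -0.2, 0.2]
gripper_width: 0.741
gripper_force: 0.0
```

drive_tool:
  rows:
    - [80, 0, 0, 0, 0, 0, 0]
    - [80, 0, 0, 0, 0, 0, 0]
    - [80, 0, 0, 5, 0, 0, 0]
    - [80, 0, 0, 15, 0, 0, 0]
    - [80, 0, 0, 30, 0, 0, 0]

```text
time_s: 22.67
tcp_pos: [0.6434, 0.1168, 0.1055]
ee_rot: [[-0.102, -0.995, -0.008], [-0.995, 0.102, -0.003], [0.003, 0.008, -1.0]]
wrist_force: [-0.3, -1.3, -0.3]
gripper_width: 0.797
gripper_force: 0.0
```

drive_tool:
  rows:
    - [80, 0, 0, 40, 0, 0, 0]
    - [80, 0, 0, 40, 0, 0, 0]
    - [80, 0, 0, 0, 0, 0, 0]
    - [80, 0, 0, 0, 0, 0, 0]

```text
time_s: 23.0
tcp_pos: [0.6474, 0.1182, 0.1928]
ee_rot: [[-0.101, -0.995, 0.007], [-0.995, 0.101, 0.003], [-0.004, -0.007, -1.0]]
wrist_force: [-0.0, -0.4, -0.3]
gripper_width: 0.797
gripper_force: 0.0
```

Run:
```python
from h import *
np.set_printoptions(precision=4,suppress=True)
s=sense(); print(s["time_s"],s["tcp_pos"])
th=np.radians(-6.1); O=np.array([.63685,.0355]); X=np.array([np.cos(th),np.sin(th)]); Y=np.array([-X[1],X[0]])
def rk(P): return np.c_[(P[:,:2]-O)@X,(P[:,:2]-O)@Y,P[:,2]]
c=capture("side"); cv2.imwrite("pics/s3c.png",cv2.resize(c["frame"][60:260,240:460,::-1],None,fx=2.8,fy=2.8))
for m in masks_of("salt_shaker",c)[:1]:
    r=rk(pts(c,m["region"])); print(m["p"],m["xy"],np.percentile(r,[2,50,98],axis=0))
w=capture("wrist"); r=rk(wpts(w,s)[0])
q=r[(r[:,0]<-.0182)&(r[:,0]>-.025)&(r[:,2]>.05)&(r[:,2]<.07)&(abs(r[:,1])<.03)]; print("pin",len(q),q.mean(0),q.min(0))
```

```text
23.0 [0.6474 0.1182 0.1928]
0.84 [343.0, 163.6] [[-0.0145  0.0637  0.0575]
 [ 0.0024  0.0693  0.0794]
 [ 0.0183  0.0851  0.0959]]<stdin>:10: RuntimeWarning: Mean of empty slice.
  ret = um.true_divide(
Traceback (most recent call last):
ValueError: zero-size array to reduction operation minimum which has no identity
```

View pics/s3c.png

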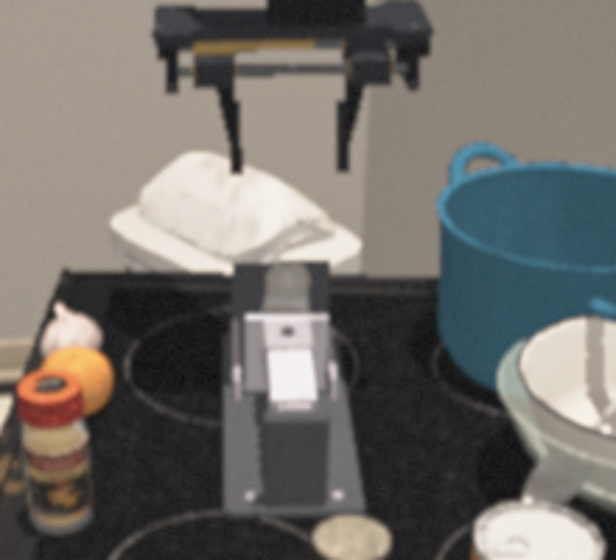

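The shaker stands upright behind the fence (px 288,290), and its top at about 97 mm puts its base on the 8 mm bay floor. The button was confirmed out before the shaker was moved. Handing in.

```bash
python3 -c "
from station import finish_job; print(finish_job())"
```

```text
the job is handed in; nothing more can be done
None
```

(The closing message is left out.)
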